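# Set a tile clamp a quarter turn off its seat

## Robot

A 7-joint arm with a two-finger parallel gripper is mounted at the origin on the work surface. World frame = base frame: x ahead of the robot, y to its left, z up, the work surface at z = 0. Lengths are in m, angles in rad, forces in N, time in s.
With the tool pointing down it reaches from about 0.4 to 0.85 m from the base axis. Payload 4.5 kg.
Tool frame: the origin (TCP) lies on the centre line of the jaws, within the pads' length; the fingertips stand 8 mm ahead of it and the grasp point (between the pads) lies 11 mm behind it; z points along the fingers, x is the direction in which the jaws open and shut, and the axes are right-handed (so a half turn about z gives the same grasp; the last joint's range is limited). The gripper opens to 88 mm and grips with 3 to 60 N. Pads are 18 mm wide; open, the fingers measure 123 mm over their backs; the gripper's body (75 mm by 187 mm) begins 45 mm behind the grasp point.
Start: joints at [1.275, 0.689, -0.195, 1.565, 0.157, 0.902, -0.215], TCP at [0.202, -0.591, 0.217] pointing down, gripper open.
Joint ranges: [-3.01, 3.01], [-0.46, 2.08], [-1.47, 1.51], [0.13, 2.56], [-1, 4.14], [0.04, 2.09], [-2.66, 2.66]. Speed limits (rad/s): [2.57, 2.57, 3.14, 3.14, 3.14, 3.14, 3.14].

## Interface

Orientations are given as a unit quaternion [x, y, z, w].
In Python, from plant import get_state, snapshot, finish_job, boxes_of, pinpoint gives the robot as it stands.
- The arm moves only by the shell command python3 -m creep 'ROWS' [FORCE]. ROWS is JSON, a list of rows, each an object with "hand": the finger opening in m, from 0 to 0.0881; "slide": the shift along the tool's x, y, z in m, a list of three; "turn": the turn about the tool's z in degrees. A call has 1 to 5 rows; each row shifts and turns the commanded pose from where the row before left it, along the tool's axes as they then stand; what a row does not reach is not made up. A row lasts 1/8 s, in which the tool goes at most 62.5 mm and 10.7 degrees, less where a joint would pass 70% of its speed; a pose out of reach is approached as far as the arm can. A call is refused whole if a number of a shift passes 0.0625 or a number of a turn 10.7, either way. A call with a gripper value outside its range is refused whole. The fingers move at their own pace and stop on an object; FORCE is the grip in N (left out, the last holds). Time passes only in rows, so rows that do not move let the fingers close. It gives the time, the measured TCP pose, the force and the opening at its end, in the units of the state.
- get_state(): the state, without advancing time (a new reading comes with each control period).
- snapshot(name): name is "scene" or "top" or "wrist"; returns a dict with "frame" (420x560x3 uint8, red, green, blue), "depth" (420x560 float32, m along the optical axis (not along the pixel's ray), 0 where there is no reading), "mtx" (3x3 intrinsics, pixels), "camera_from_world" (4x4, takes a point from world to camera coordinates). Camera axes: x right, y down, z forward; pixel columns grow to the right and rows downward; lengths in m; the calibration is good to about 2 mm. The wrist camera is an equidistant fisheye: a pixel r from the principal point sees the ray r / f radians off the axis. A picture is of the moment at which its call begins.
- finish_job(): hands the job in, once; it reports no verdict.
Trained networks look in a picture, given as the dict that the camera call returned (one of the last four; its "shot" number tells which), for a name from the list of things; names that differ only in an ending like _2 or _b are one class to them, and where a whole thing is asked for, a point or a joint stands for the part that bears it (a point fixed in the world has none). Each returns a list of dicts, best first, with "conf" (0 to 1); they miss things now and then, are a little off and sometimes report something else, mostly with a low value. They report only what shows in the picture. A call takes as long as a camera call. They do not tell look-alikes from the thing itself.
- boxes_of(target, picture): "uv" ([column, row] in pixels, amid what is visible of it).
- pinpoint(target, picture): "uv" ([column, row] in pixels: a listed point, or the origin of a listed thing).
The state is a dict: "clock": time; "q": joint angles; "qd": joint speeds; "joint_torque": joint torques, N m; "tool_pos": TCP position; "eef_rot": TCP orientation; "contact_force": force on the tool from outside, world axes, zero at the start; "moment": the same for the moment, N m; "opening": opening from 0.0 (shut) to 1.0 (fully open).
Only numpy, scipy, OpenCV 4.12 (cv2) and the standard library are available. Lean on these libraries where they do the work, as an engineer would, in place of code of your own. Each camera call takes 0.05 s, during which the arm holds its last target.

## Task

Pull the snap-fit orange dust cap straight up off the tile clamp and leave it in the wooden tray. Then turn the brass thumbscrew clockwise until it seats hard, back it off a quarter turn so that the tile can just be shifted, and finish still holding the thumbscrew there in the gripper. Leave the hammer, bowl, jar and loose tile where they are.

Things in the scene. Friction and masses are not known exactly. Their poses are not given: they have to be found in the camera images.
- clamp: Tile clamp fixed to the bench. Origin: centre of the underside of its dark base plate, 160 x 130 mm (x, y); z up. Green bridge, 66 x 130 mm (x, y), top at height 74 mm, standing over a fixed blue tile and an aluminium jaw. On the bridge a dark collar 40 mm square, up to height 90 mm, and above it the thumbscrew, both centred on the origin's vertical axis.
- cap: Orange box open below, 48 x 54 x 58 mm (x, y, z), 50 g, with a grip fin on top: 34 mm long in x, 14 thick in y, 26 high (84 mm in all). Origin: centre of underside. At the start it stands on the bridge over collar and thumbscrew, axes as the clamp's, held by sprung balls: after 2 mm of lift it resists with about 10 N, then lets go within 5 mm. Clear of the screw after 55 mm straight up.
- cap_top (a point): Centre of the top of the cap's grip fin.
- tray: Low open wooden tray fixed to the bench, 160 x 160 x 25 mm, walls and floor 6 mm thick. Origin: centre of its underside.
- tray_in (a point): Centre of the tray's inner floor, 6 mm above the bench.
- thumb (a joint): Angle of the brass thumbscrew in rad, growing clockwise seen from above. Starts between 2.1 and 3.05; seats on a hard stop at 5.0. Takes 0.04 N m to turn, stays at its height and where it is left. The grip bar's direction is the clamp's yaw minus this value; a red mark is on the end that points to the clamp's +x at 0. The jaw sinks 1 mm per rad and meets the tile at the stop.
- thumb_grip (a point): Centre of the top of the thumbscrew's upright grip bar, on the screw's axis, 126 mm above the clamp's underside. The bar is 36 mm long, 12 mm thick and 28 mm high; the 34 mm disc below it has its top 98 mm above the clamp's underside. Grip it across the 12 mm thickness.
- hammer: Bystander: hammer lying on the bench, 260 mm long, wooden handle, steel head. Origin: middle of its length, on the bench.
- bowl: Bystander: terracotta bowl, 100 mm across, 50 mm high. Origin: centre of its underside.
- jar: Bystander: amber jar, 64 mm across, 90 mm high, blue cap. Origin: centre of its underside.
- tile: Bystander: loose green glazed tile, 70 x 70 x 11 mm. Origin: centre of its underside.
There are look-alikes about, which are no part of the job. What is shaped like the cap but pink, red or turquoise is not meant.

How it is judged:
On the way, in this order (a step that is already met when the one before it is completed fails the run):
1. the cap is pulled clear of the clamp (z of cap in the frame of clamp above 0.125 m), for 0.1 s.
2. the cap is let go in the tray (horizontal distance between cap and tray_in below 0.095 m and height (world z) of cap below 0.05 m and contact force between cap and tray above 0.1 N and contact force between the fingers and cap below 0.1 N), for 0.2 s.
3. the thumbscrew is seated (value of joint thumb above 4.93 rad), for 0.2 s.
4. the thumbscrew is backed off a quarter turn (value of joint thumb between 3.08 and 3.78 rad), for 0.2 s.
At the end, for the whole second after the job is handed in: The cap rests in the tray (its origin within 95 mm of the tray's centre and under 50 mm high); the thumbscrew, having seated, stands a quarter turn back from its stop (within 0.35 rad, 20 degrees), still, with the gripper at its grip bar and touching it with more than 1.5 N (all of step 4 and velocity of joint thumb between -0.1 and 0.1 rad/s and contact force between the fingers and thumb above 1.5 N and distance between the grasp point and thumb_grip below 0.045 m and horizontal distance between cap and tray_in below 0.095 m and height (world z) of cap below 0.05 m and contact force between cap and tray above 0.1 N and linear speed of cap below 0.03 m/s); the arm keeps its last pose, push and grip.
It fails at once if a bystander (hammer, bowl, jar or loose tile) is moved more than 30 mm (distance of any of hammer, bowl, jar, tile from where it was at the start of the episode above 0.03 m).
It also fails if it takes over 72 s, if anything falls off the work surface, if the arm or the gripper's body presses on something with over 40 N, if the wrist force passes 120 N, or if a joint passes its speed limit or range.

## Working session

There is one attempt and no reset: what is moved stays moved. The work goes in short steps, Python scripts to look and compute and a shell command to move; the robot and the scene stay as the last step left them, time stands still between calls to the robot, and variables do not carry over. Pictures are saved under pics/ and viewed, and the job is handed in when it is done.

```bash
ls; mkdir -p pics
cat > h.py <<'E'
import numpy as np, cv2
from plant import get_state, snapshot, finish_job, boxes_of, pinpoint
def save(p,n): cv2.imwrite('pics/'+n+'.png', cv2.cvtColor(p['frame'],cv2.COLOR_RGB2BGR))
def ray(p,uv):
    K=p['mtx']; T=np.array(p['camera_from_world']); R=T[:3,:3]; c=-R.T@T[:3,3]
    d=np.array([(uv[0]-K[0][2])/K[0][0],(uv[1]-K[1][2])/K[1][1],1.0])
    return c,R.T@d
def atz(p,uv,z):
    c,d=ray(p,uv); return c+d*(z-c[2])/d[2]
def bydepth(p,uv):
    c,d=ray(p,uv); u,v=int(round(uv[0])),int(round(uv[1])); return c+d*p['depth'][v,u]
E
python3 - <<'E'
from h import *
s=get_state(); print({k:np.round(v,3).tolist() for k,v in s.items()})
for n in ['scene','top']:
    p=snapshot(n); save(p,n+'0')
    for t in ['clamp','cap','cap_top','tray','tray_in','thumb_grip','hammer','bowl','jar','tile']:
        print(n,t,[(np.round(r['uv'],1).tolist(),round(r['conf'],2)) for r in pinpoint(t,p)[:5]])
p=snapshot('wrist'); save(p,'wrist0')
E
```

```text
pics
{'clock': 0.0, 'q': [1.275, 0.69, -0.195, 1.566, 0.157, 0.902, -0.215], 'qd': [-0.0, 0.001, -0.0, -0.0, -0.001, -0.001, 0.0], 'joint_torque': [-0.0, -52.756, -1.267, -15.343, -0.053, 0.007, 0.0], 'tool_pos': [0.202, -0.591, 0.216], 'eef_rot': [0.814, -0.581, -0.001, -0.0], 'contact_force': [-0.227, -0.659, -0.258], 'moment': [0.03, 0.004, -0.057], 'opening': 0.996}
scene clamp [([296.2, 203.0], 0.95)]
scene cap [([345.9, 185.8], 0.94), ([281.4, 243.3], 0.85), ([351.5, 222.5], 0.78), ([298.3, 181.1], 0.63)]
scene cap_top [([351.6, 162.3], 0.67), ([267.5, 148.4], 0.66), ([355.0, 203.3], 0.65), ([300.5, 159.9], 0.57), ([278.3, 222.7], 0.57)]
scene tray [([224.2, 284.4], 0.9), ([224.8, 281.4], 0.22)]
scene tray_in [([224.6, 282.7], 0.62)]
scene thumb_grip [([298.6, 183.9], 0.71)]
scene hammer [([322.9, 291.5], 0.67)]
scene bowl [([343.2, 147.9], 0.84)]
scene jar [([143.2, 340.7], 0.82)]
scene tile [([231.7, 200.2], 0.88)]
top clamp [([233.5, 222.0], 0.67)]
top cap [([235.0, 225.0], 0.88), ([187.4, 204.9], 0.78), ([223.4, 172.7], 0.69), ([279.1, 206.6], 0.66), ([225.3, 274.8], 0.58)]
top cap_top [([229.0, 222.6], 0.8), ([219.4, 274.9], 0.72), ([184.1, 201.7], 0.62), ([277.8, 204.3], 0.56), ([220.1, 171.9], 0.55)]
top tray [([338.5, 207.0], 0.95)]
top tray_in [([336.7, 205.0], 0.92)]
top thumb_grip []
top hammer [([288.1, 149.2], 0.59)]
top bowl [([147.6, 238.0], 0.69)]
top jar [([406.4, 217.7], 0.84)]
top tile [([277.6, 265.0], 0.66)]
```

View pics/scene0.png

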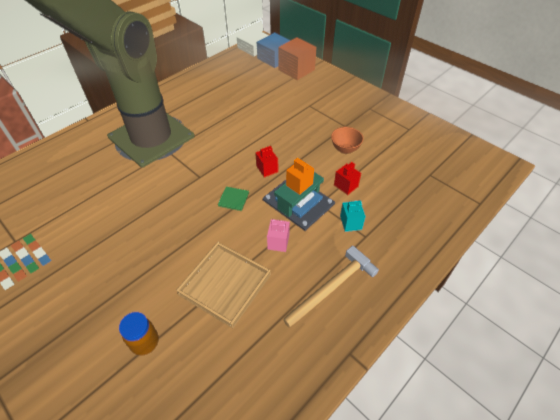

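View pics/top0.png

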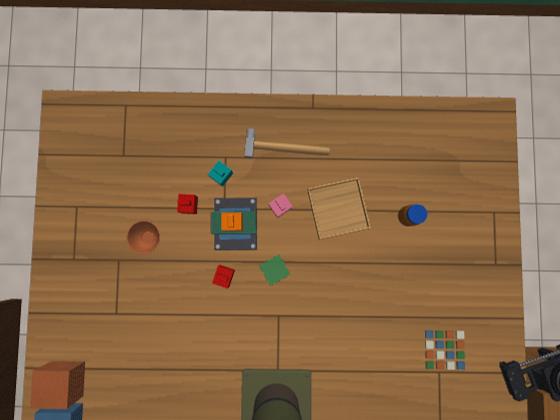

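View pics/wrist0.png

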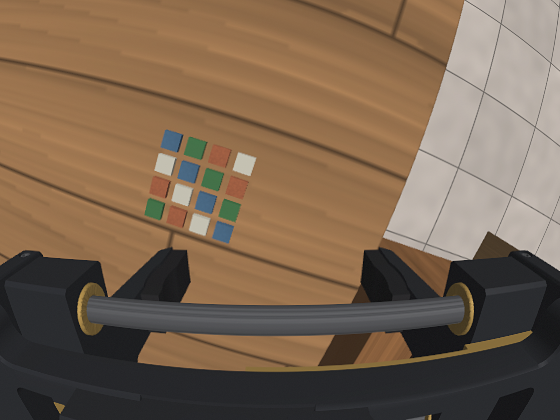

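Run:
```python
from h import *
p=snapshot('top'); s=snapshot('scene')
print(p['mtx'], s['mtx'])
c=cv2.resize(cv2.cvtColor(p['frame'][160:290,170:380],cv2.COLOR_RGB2BGR),None,fx=3.8,fy=3.8,interpolation=cv2.INTER_CUBIC);cv2.imwrite('pics/topcrop.png',c)
c=cv2.resize(cv2.cvtColor(s['frame'][140:250,240:390],cv2.COLOR_RGB2BGR),None,fx=5,fy=5,interpolation=cv2.INTER_CUBIC);cv2.imwrite('pics/scenecrop.png',c)
for nm,uv,z in [('cap_top',(229,222.6),.158),('clamp',(233.5,222),0),('tray',(338.5,207),0),('tray_in',(336.7,205),.006),('jar',(406.4,217.7),0)]:
    print(nm,atz(p,uv,z),bydepth(p,uv))
for nm,uv,z in [('cap_top',(300.5,159.9),.158),('clamp',(296.2,203),0),('tray',(224.2,284.4),0),('tray_in',(224.6,282.7),.006)]:
    print('s',nm,atz(s,uv,z),bydepth(s,uv))
# orange cloud from both
for q in (p,s):
    hsv=cv2.cvtColor(q['frame'],cv2.COLOR_RGB2HSV)
    m=(hsv[...,0]>8)&(hsv[...,0]<20)&(hsv[...,1]>200)&(hsv[...,2]>170)
    v,u=np.nonzero(m)
    P=np.array([bydepth(q,(a,b)) for a,b in zip(u,v)]); 
    if len(P)==0: continue
    k=(P[:,2]>.05)&(P[:,2]<.2); P=P[k]; print(len(P),P.min(0),P.max(0))
    t=P[P[:,2]>.15]; print('fin',len(t),t.mean(0) if len(t) else 0, cv2.minAreaRect((t[:,:2]*1000).astype(np.float32)) if len(t)>3 else 0)
    t=P[(P[:,2]>.125)&(P[:,2]<.14)]; print('boxtop',len(t),cv2.minAreaRect((t[:,:2]*1000).astype(np.float32)) if len(t)>3 else 0)
```

```text
[[403.85057391   0.         276.73168794]
 [  0.         403.85057391 212.00346623]
 [  0.           0.           1.        ]] [[404.4675409    0.         279.39709481]
 [  0.         404.4675409  205.23175698]
 [  0.           0.           1.        ]]
cap_top [0.52963263 0.13434111 0.158     ] [0.52986329 0.1347828  0.15394795]
clamp [0.54065944 0.13779104 0.        ] [0.53296596 0.12492894 0.1313759 ]
tray [ 0.59147844 -0.18542987  0.        ] [ 0.59061212 -0.18401442  0.00870503]
tray_in [ 0.59698863 -0.17890627  0.006     ] [ 0.59683815 -0.17867853  0.00744039]
jar [ 0.56118381 -0.39553185  0.        ] [ 0.55618696 -0.37344694  0.06653345]
s cap_top [0.53065342 0.13368095 0.158     ] [0.53053898 0.1338142  0.15783147]
s clamp [0.53267141 0.12240284 0.        ] [0.56947856 0.08022454 0.06649486]
s tray [ 0.58404265 -0.18620459  0.        ] [ 0.58727872 -0.18803643  0.00654351]
s tray_in [ 0.58420609 -0.18424312  0.006     ] [ 0.58374962 -0.18398255  0.00508301]
306 [0.51324975 0.10648324 0.12683468] [0.55794503 0.15720956 0.16209857]
fin 63 [0.53430657 0.13175915 0.15809285] ((533.9751586914062, 131.75877380371094), (32.51788330078125, 11.340688705444336), 1.0277782678604126)
boxtop 242 ((535.6741943359375, 131.73757934570312), (44.562049865722656, 50.23388671875), 0.9268747568130493)
466 [0.51067392 0.10036755 0.0738    ] [0.56008008 0.15743605 0.15989938]
fin 69 [0.53583188 0.12817005 0.15589803] ((534.2427368164062, 128.40887451171875), (15.815750122070312, 34.490882873535156), 88.84293365478516)
boxtop 213 ((535.1672973632812, 128.9885711669922), (57.088172912597656, 48.83333206176758), 89.63887023925781)
```

View pics/topcrop.png

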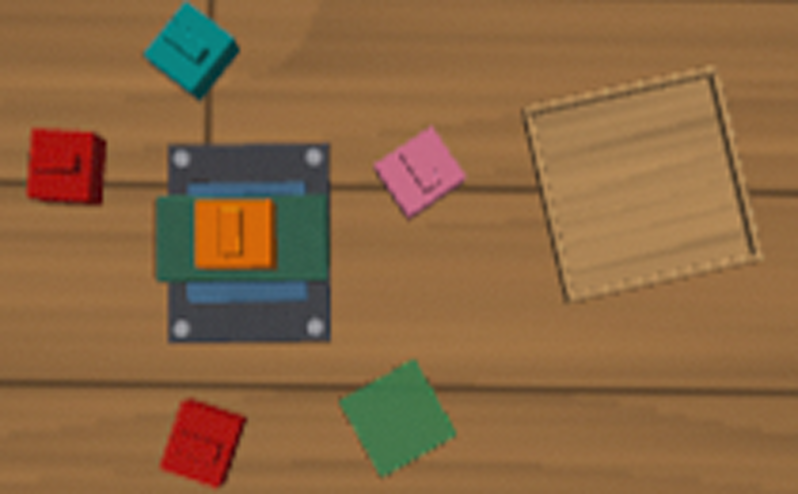

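View pics/scenecrop.png

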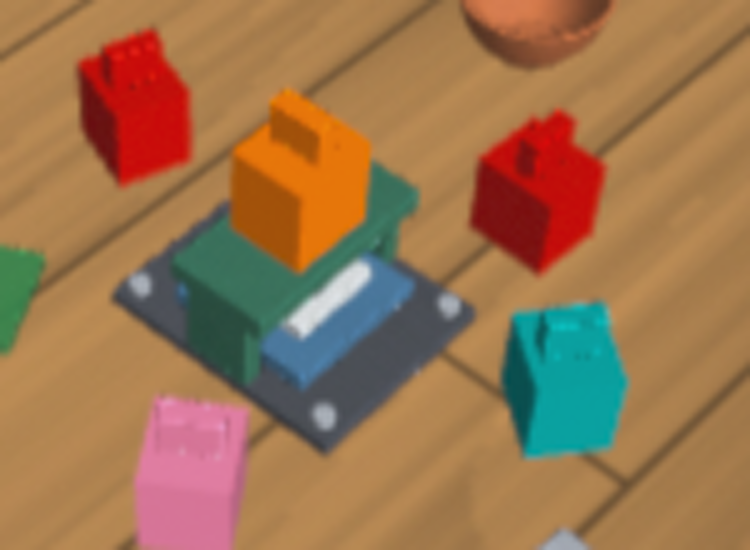

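The orange cap on the clamp, at top (235,222) and scene (300,175), is the one meant. It is orange and it is the only one standing on the green bridge. The look-alikes are red at top (187,205) and (223,276), turquoise at (220,173) and pink at (280,205).

Both cameras agree on these positions:
- **Cap fin:** about (0.535, 0.130), top at 0.158, long axis along world x (yaw about 1°).
- **Tray:** about (0.590, -0.182).

I'll travel above the cap next, with the orientation held.

```bash
python3 -m creep '[{"hand":0.088,"slide":[-0.041,-0.039,-0.01],"turn":0},{"hand":0.088,"slide":[-0.041,-0.039,-0.01],"turn":0},{"hand":0.088,"slide":[-0.041,-0.039,-0.01],"turn":0},{"hand":0.088,"slide":[-0.041,-0.039,-0.01],"turn":0},{"hand":0.088,"slide":[-0.041,-0.039,0],"turn":0}]' 20
python3 -m creep '[{"hand":0.088,"slide":[-0.041,-0.039,0],"turn":0},{"hand":0.088,"slide":[-0.041,-0.039,0],"turn":0},{"hand":0.088,"slide":[-0.041,-0.039,0],"turn":0},{"hand":0.088,"slide":[-0.041,-0.039,0],"turn":0},{"hand":0.088,"slide":[-0.041,-0.039,0],"turn":0}]'
python3 -m creep '[{"hand":0.088,"slide":[-0.041,-0.039,0],"turn":0},{"hand":0.088,"slide":[-0.041,-0.039,0],"turn":0},{"hand":0.088,"slide":[0,0,0],"turn":0}]'
python3 -c "
from plant import *;import numpy as np
s=get_state();print(np.round(s['q'],2))"
```

```text
clock: 1.88
tool_pos: [0.3218, -0.333, 0.2583]
eef_rot: [0.814, -0.582, 0.001, 0.0]
contact_force: [0.2, -0.1, 0.1]
opening: 1.003
clock: 2.5
tool_pos: [0.4395, -0.0755, 0.2576]
eef_rot: [0.814, -0.582, 0.001, -0.0]
contact_force: [0.2, -0.8, -1.2]
opening: 0.999
clock: 2.88
tool_pos: [0.4877, 0.0314, 0.2576]
eef_rot: [0.816, -0.578, 0.0, -0.002]
contact_force: [-0.1, -0.5, -0.6]
opening: 1.0
[-0.01  0.46 -0.22  1.92  0.14  0.78 -1.54]
```

```bash
python3 -m creep '[{"hand":0.088,"slide":[-0.039,-0.038,0],"turn":0},{"hand":0.088,"slide":[-0.039,-0.038,0],"turn":0},{"hand":0.088,"slide":[0,0,0],"turn":-10.7},{"hand":0.088,"slide":[0,0,0],"turn":-10.7},{"hand":0.088,"slide":[0,0,0],"turn":-10.7}]'
python3 -m creep '[{"hand":0.088,"slide":[0,0,0],"turn":-10.7},{"hand":0.088,"slide":[0,0,0],"turn":-10.7},{"hand":0.088,"slide":[0,0,0],"turn":-10.7},{"hand":0.088,"slide":[0,0,0],"turn":-10.7},{"hand":0.088,"slide":[0,0,0],"turn":-10.7}]'
python3 -m creep '[{"hand":0.088,"slide":[0,0,0],"turn":-10.7},{"hand":0.088,"slide":[0,0,0],"turn":-10.7},{"hand":0.088,"slide":[0,0,0],"turn":-10.7},{"hand":0.088,"slide":[0,0,0],"turn":-10.7},{"hand":0.088,"slide":[0,0,0],"turn":-10.7}]'
python3 -m creep '[{"hand":0.088,"slide":[0,0,0],"turn":-10.7},{"hand":0.088,"slide":[0,0,0],"turn":-10.7},{"hand":0.088,"slide":[0,0,0],"turn":0}]'
cat >> h.py <<'E'
from scipy.spatial.transform import Rotation as Ro
def rel(target,phi=None):
    """tool-frame slide to reach target; cw turn to bring tool x to angle phi (deg)"""
    s=get_state(); R=Ro.from_quat(s['eef_rot']).as_matrix()
    f=np.degrees(np.arctan2(R[1,0],R[0,0])); 
    print('tcp',np.round(s['tool_pos'],4),'phi',round(f,2),'tilt',np.round(R[:2,2],4),'q7',round(s['q'][6],2),'F',np.round(s['contact_force'],1),'M',np.round(s['moment'],2),'open',round(s['opening']*88.1,1),'t',s['clock'])
    print('slide',np.round(R.T@(np.array(target)-s['tool_pos']),4), 'turn', None if phi is None else round((f-phi+180)%360-180,2))
E
python3 - <<'E'
from h import *
rel([.535,.130,.158],91)
p=snapshot('wrist'); save(p,'w1'); print(pinpoint('cap_top',p)[:2])
E
```

```text
clock: 3.5
tool_pos: [0.5323, 0.1226, 0.2572]
eef_rot: [0.943, -0.332, 0.0, 0.001]
contact_force: [-0.0, 0.5, -0.0]
opening: 1.001
clock: 4.12
tool_pos: [0.5324, 0.1223, 0.2572]
eef_rot: [0.992, 0.128, -0.0, 0.001]
contact_force: [0.3, 0.3, 0.6]
opening: 0.997
clock: 4.75
tool_pos: [0.5324, 0.1221, 0.2571]
eef_rot: [0.828, 0.561, -0.001, 0.001]
contact_force: [-0.4, 0.3, 0.1]
opening: 0.996
clock: 5.12
tool_pos: [0.5324, 0.1225, 0.2569]
eef_rot: [0.712, 0.702, -0.001, -0.0]
contact_force: [0.4, 0.5, -0.3]
opening: 0.997
tcp [0.5324 0.1225 0.2569] phi 89.19 tilt [-0.0009 -0.0009] q7 0.59 F [ 0.4  0.5 -0.3] M [ 0.05 -0.16  0.01] open 87.9 t 5.125
slide [0.0076 0.0026 0.0988] turn -1.81
[{'uv': [165.9, 233.1], 'conf': 0.96}, {'uv': [283.4, 206.7], 'conf': 0.82}]
```

View pics/w1.png

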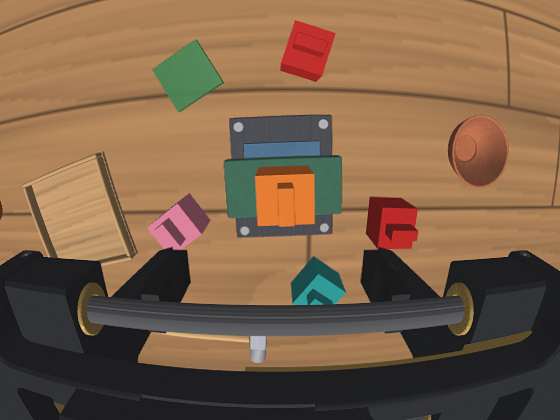

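The wrist view shows the orange cap straight below, with its fin at about (286,205). The network's best hit at (166,233) is the pink look-alike, so I'm dismissing it. I'll refine the fin pose with the wrist camera's fisheye and depth.

```bash
cat >> h.py <<'E'
def wcloud(p):
    K=np.array(p['mtx']);T=np.array(p['camera_from_world']);R=T[:3,:3];c=-R.T@T[:3,3]
    h,w=p['depth'].shape;u,v=np.meshgrid(np.arange(w),np.arange(h))
    x=(u-K[0,2])/K[0,0];y=(v-K[1,2])/K[1,1];r=np.hypot(x,y);k=np.where(r>1e-9,np.tan(np.minimum(r,1.5))/np.maximum(r,1e-9),1)
    D=p['depth'];C=np.stack([x*k*D,y*k*D,D],-1)
    W=C@R+c; W[D<=0]=np.nan; W[r>1.3]=np.nan
    return W
def orange(p):
    hsv=cv2.cvtColor(p['frame'],cv2.COLOR_RGB2HSV)
    return (hsv[...,0]>8)&(hsv[...,0]<20)&(hsv[...,1]>200)&(hsv[...,2]>120)
E
python3 - <<'E'
from h import *
p=snapshot('wrist'); W=wcloud(p); m=orange(p)&np.isfinite(W[...,2])
P=W[m]; P=P[(np.abs(P[:,0]-.53)<.06)&(np.abs(P[:,1]-.13)<.06)]
print(P.min(0),P.max(0))
t=P[P[:,2]>.153];print(len(t),np.median(t[:,2]),cv2.minAreaRect((t[:,:2]*1000).astype(np.float32)))
t=P[(P[:,2]>.128)&(P[:,2]<.137)];print(len(t),cv2.minAreaRect((t[:,:2]*1000).astype(np.float32)))
g=(p['frame'].max(-1)<90)&np.isfinite(W[...,2])&(W[...,2]>.005)&(W[...,2]<.02)&(np.abs(W[...,0]-.53)<.12)&(np.abs(W[...,1]-.13)<.1)
Q=W[g];print(len(Q),cv2.minAreaRect((Q[:,:2]*1000).astype(np.float32)))
hsv=cv2.cvtColor(p['frame'],cv2.COLOR_RGB2HSV)
g=np.isfinite(W[...,2])&(W[...,2]>.068)&(W[...,2]<.08)&(hsv[...,0]>65)&(hsv[...,0]<95)&(np.abs(W[...,0]-.53)<.1)&(np.abs(W[...,1]-.13)<.09)
Q=W[g];print('bridge',len(Q),cv2.minAreaRect((Q[:,:2]*1000).astype(np.float32)))
E
```

```text
[0.50916864 0.10645957 0.08584816] [0.55637515 0.15944622 0.1589439 ]
4 0.1578129156851918 ((546.4093627929688, 140.38612365722656), (6.393275260925293, 0.9622586369514465), 0.7332324385643005)
54 ((533.2482299804688, 132.91470336914062), (46.9202995300293, 52.48825454711914), 0.7236119508743286)
3873 ((552.6674194335938, 133.62115478515625), (196.25856018066406, 129.50308227539062), 1.2135661840438843)
bridge 3770 ((534.0584716796875, 133.18092346191406), (67.17631530761719, 128.5595703125), 1.3555508852005005)
```

```bash
python3 -m creep '[{"hand":0.088,"slide":[0.0095,0.0016,0.02],"turn":-1.8},{"hand":0.06,"slide":[0,0,0.03],"turn":0},{"hand":0.05,"slide":[0,0,0.03],"turn":0},{"hand":0.05,"slide":[0,0,0.015],"turn":0},{"hand":0.05,"slide":[0,0,0],"turn":0}]'
python3 - <<'E'
from h import *
rel([.534,.132,.145],91)
p=snapshot('wrist'); save(p,'w2')
W=wcloud(p); m=orange(p)&np.isfinite(W[...,2])
E
```

```text
clock: 5.9
tool_pos: [0.5335, 0.1337, 0.1611]
eef_rot: [0.699, 0.715, -0.001, -0.001]
contact_force: [-0.4, 0.3, 0.8]
opening: 0.575
tcp [0.5335 0.1337 0.1611] phi 91.25 tilt [-0.0021 -0.0007] q7 0.49 F [-0.4  0.3  0.8] M [ 0.05 -0.09 -0.02] open 50.6 t 5.9
slide [-0.0017  0.0005  0.0161] turn 0.25
```

View pics/w2.png

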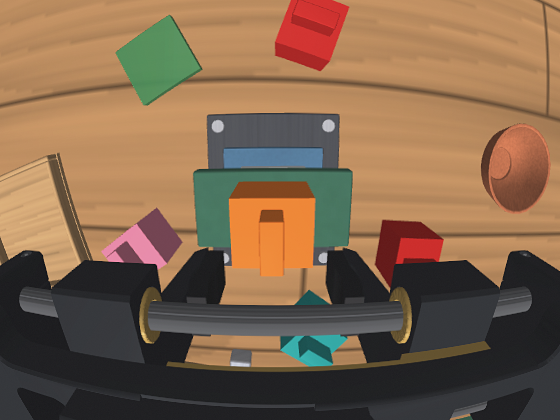

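The fin (column 272) lies midway between the fingertips at columns 222 and 330. I'll lower and close.

```bash
python3 -m creep '[{"hand":0.05,"slide":[-0.0017,0.0005,0.016],"turn":0},{"hand":0.0,"slide":[0,0,0],"turn":0},{"hand":0.0,"slide":[0,0,0],"turn":0},{"hand":0.0,"slide":[0,0,0],"turn":0},{"hand":0.0,"slide":[0,0,0],"turn":0}]' 35
python3 -m creep '[{"hand":0.0,"slide":[0,0,0],"turn":0},{"hand":0.0,"slide":[0,0,-0.003],"turn":0},{"hand":0.0,"slide":[0,0,-0.004],"turn":0},{"hand":0.0,"slide":[0,0,-0.005],"turn":0}]' 35
```

```text
clock: 6.58
tool_pos: [0.5349, 0.132, 0.1466]
eef_rot: [0.7, 0.714, 0.0, 0.0]
contact_force: [0.1, -0.2, 0.3]
opening: 0.138
clock: 7.08
tool_pos: [0.5348, 0.132, 0.1587]
eef_rot: [0.7, 0.714, 0.0, 0.0]
contact_force: [0.1, 0.5, -0.1]
opening: 0.003
```

Run:
```python
from h import *
rel([.534,.132,.145],91)
p=snapshot('wrist'); save(p,'w3')
s=snapshot('scene')
c=cv2.resize(cv2.cvtColor(s['frame'][120:250,220:390],cv2.COLOR_RGB2BGR),None,fx=4,fy=4,interpolation=cv2.INTER_CUBIC);cv2.imwrite('pics/s3.png',c)
```

```text
tcp [0.5348 0.132  0.1587] phi 91.2 tilt [ 0.0001 -0.    ] q7 0.48 F [ 0.1  0.5 -0.1] M [ 0.04 -0.13  0.02] open 0.2 t 7.075
slide [ 0.0001 -0.0008  0.0137] turn 0.2
```

View pics/w3.png

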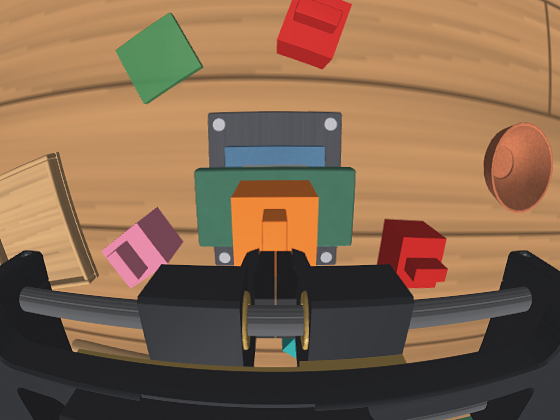

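View pics/s3.png

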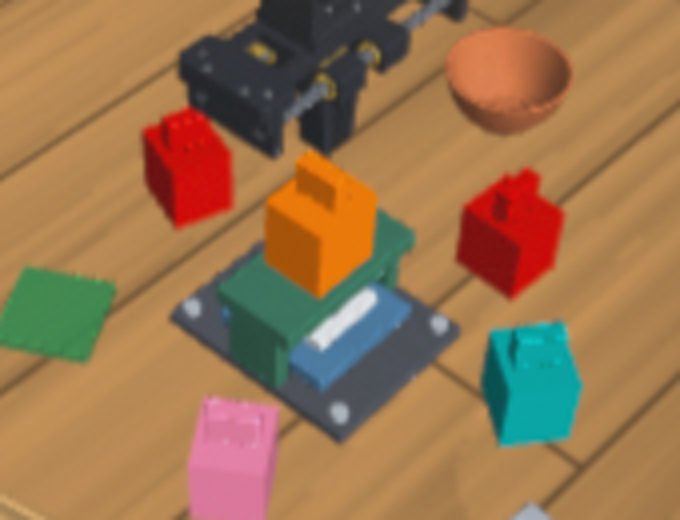

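Run:
```python
from h import *
s=snapshot('scene'); p=snapshot('top'); save(p,'top3')
st=get_state(); print(st['clock'],st['tool_pos'],st['opening'])
def proj(q,X):
    T=np.array(q['camera_from_world']); c=T[:3,:3]@X+T[:3,3]; K=q['mtx']; return np.round([K[0][0]*c[0]/c[2]+K[0][2],K[1][1]*c[1]/c[2]+K[1][2],c[2]],2)
for q in (s,p):
    print('tcp',proj(q,np.array(st['tool_pos'])),'tip',proj(q,np.array(st['tool_pos'])-[0,0,.008]),'fin',proj(q,np.array([.534,.132,.158])))
    print(bydepth(q,proj(q,np.array([.534,.132,.158]))[:2]))
    m=orange(q);v,u=np.nonzero(m);P=np.array([bydepth(q,(a,b)) for a,b in zip(u,v)]);P=P[(P[:,2]>.06)&(P[:,2]<.3)&(abs(P[:,1]-.13)<.08)];print(len(P),P.min(0),P.max(0))
c=cv2.resize(cv2.cvtColor(p['frame'][160:290,170:300],cv2.COLOR_RGB2BGR),None,fx=4,fy=4,interpolation=cv2.INTER_CUBIC);cv2.imwrite('pics/top3c.png',c)
c=cv2.resize(cv2.cvtColor(s['frame'][60:230,200:400],cv2.COLOR_RGB2BGR),None,fx=3.5,fy=3.5,interpolation=cv2.INTER_CUBIC);cv2.imwrite('pics/s3b.png',c)
```

```text
7.275 [0.53485593 0.13190367 0.15848704] 0.00513201848098476
tcp [301.25 160.93   1.02] tip [301.13 163.21   1.03] fin [301.02 160.88   1.02]
[0.53290755 0.13326383 0.15639075]
680 [0.51043172 0.09958763 0.07425466] [0.56097076 0.15705308 0.16012403]
tcp [229.93 220.66   1.08] tip [230.25 220.84   1.09] fin [229.91 220.99   1.08]
[0.50694354 0.08458839 0.60176903]Traceback (most recent call last):
  File "<stdin>", line 9, in <module>
    return umr_minimum(a, axis, None, out, keepdims, initial, where)
ValueError: zero-size array to reduction operation minimum which has no identity
```

Run:
```python
from h import *
s=snapshot('scene')
c=cv2.resize(cv2.cvtColor(s['frame'][40:230,200:400],cv2.COLOR_RGB2BGR),None,fx=3.1,fy=3.1,interpolation=cv2.INTER_CUBIC);cv2.imwrite('pics/s3b.png',c)
for uv in [(303,150),(300,155),(302,156),(298,152),(290,150),(301,161),(296,164)]:
    print(uv,np.round(bydepth(s,uv),3), s['frame'][uv[1],uv[0]])
```

```text
(303, 150) [0.543 0.127 0.204] [45 47 50]
(300, 155) [0.543 0.116 0.195] [39 42 46]
(302, 156) [0.547 0.119 0.192] [48 51 54]
(298, 152) [0.538 0.114 0.203] [36 39 40]
(290, 150) [0.57  0.051 0.271] [72 71 74]
(301, 161) [0.532 0.134 0.155] [233 124  10]
(296, 164) [0.526 0.123 0.148] [166  84  10]
```

View pics/s3b.png

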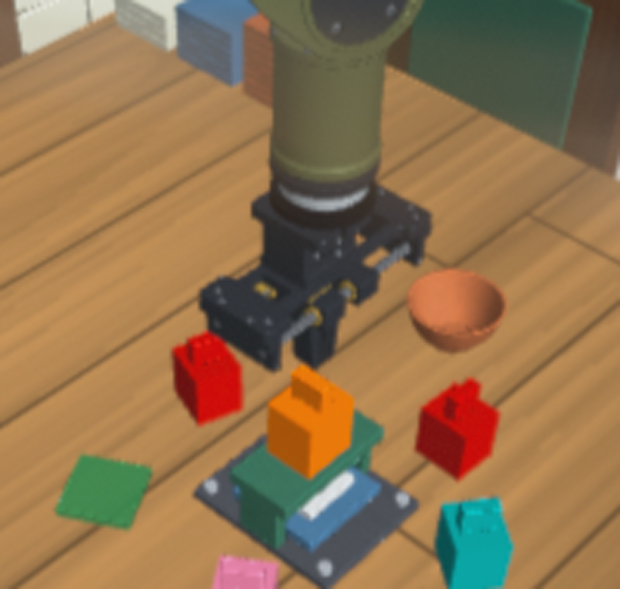

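The scene depth puts the closed fingertips at about z 0.19. The reported TCP (0.158) implies 0.15. So the fingers closed above the fin, and I need to measure that offset.

Run:
```python
from h import *
st=get_state(); print(np.round(st['tool_pos'],4),np.round(st['q'],4))
s=snapshot('scene')
W=[]
for v in range(60,175):
    for u in range(270,330):
        if s['frame'][v,u].max()<95: W.append(np.r_[bydepth(s,(u,v)),u,v])
W=np.array(W); k=(W[:,2]>.1)&(W[:,2]<.26)&(abs(W[:,0]-.535)<.04)&(abs(W[:,1]-.13)<.03); W=W[k]
o=np.argsort(W[:,2]); print(np.round(W[o[:15]],3))
w=snapshot('wrist'); C=wcloud(w); T=np.array(w['camera_from_world']); print('cam',-T[:3,:3].T@T[:3,3], T[:3,:3])
m=np.isfinite(C[...,2])&(w['frame'].max(-1)<80)&(abs(C[...,0]-.535)<.05)&(abs(C[...,1]-.132)<.04)&(C[...,2]>.09)
v,u=np.nonzero(m); P=C[m]; o=np.argsort(P[:,2])[:12]; print(np.round(np.c_[P,u,v][o],3))
for uv in [(262,262),(285,262),(262,255),(285,255),(275,225),(275,240)]: print(uv,np.round(C[uv[1],uv[0]],3))
```

```text
[0.5348 0.1319 0.1583] [ 0.1829  0.8188 -0.9069  1.8308  0.813   0.9142  0.4839]
[[5.43e-01 1.32e-01 1.80e-01 3.04e+02 1.56e+02]
 [5.44e-01 1.38e-01 1.81e-01 3.06e+02 1.55e+02]
 [5.43e-01 1.36e-01 1.81e-01 3.05e+02 1.55e+02]
 [5.44e-01 1.27e-01 1.81e-01 3.03e+02 1.57e+02]
 [5.43e-01 1.28e-01 1.83e-01 3.03e+02 1.56e+02]
 [5.44e-01 1.38e-01 1.84e-01 3.06e+02 1.54e+02]
 [5.45e-01 1.19e-01 1.84e-01 3.01e+02 1.58e+02]
 [5.43e-01 1.31e-01 1.85e-01 3.04e+02 1.55e+02]
 [5.29e-01 1.17e-01 1.85e-01 2.96e+02 1.55e+02]
 [5.45e-01 1.22e-01 1.85e-01 3.02e+02 1.57e+02]
 [5.44e-01 1.41e-01 1.86e-01 3.07e+02 1.53e+02]
 [5.42e-01 1.29e-01 1.86e-01 3.03e+02 1.55e+02]
 [5.40e-01 1.16e-01 1.86e-01 2.99e+02 1.57e+02]
 [5.44e-01 1.33e-01 1.87e-01 3.05e+02 1.54e+02]
 [5.45e-01 1.18e-01 1.88e-01 3.01e+02 1.57e+02]]
cam [0.46397108 0.13195847 0.32595759] [[-2.07318690e-02  9.99784993e-01  3.96814031e-04]
 [ 9.61418059e-01  1.98273800e-02  2.74376003e-01]
 [ 2.74309142e-01  6.06983151e-03 -9.61622406e-01]]
[[5.26e-01 1.39e-01 1.79e-01 2.87e+02 2.51e+02]
 [5.26e-01 1.30e-01 1.79e-01 2.69e+02 2.51e+02]
 [5.26e-01 1.30e-01 1.79e-01 2.68e+02 2.51e+02]
 [5.26e-01 1.32e-01 1.79e-01 2.72e+02 2.51e+02]
 [5.26e-01 1.29e-01 1.79e-01 2.66e+02 2.51e+02]
 [5.26e-01 1.27e-01 1.79e-01 2.62e+02 2.51e+02]
 [5.26e-01 1.28e-01 1.80e-01 2.65e+02 2.51e+02]
 [5.26e-01 1.27e-01 1.80e-01 2.63e+02 2.51e+02]
 [5.26e-01 1.29e-01 1.80e-01 2.67e+02 2.52e+02]
 [5.25e-01 1.24e-01 1.80e-01 2.57e+02 2.49e+02]
 [5.26e-01 1.31e-01 1.80e-01 2.70e+02 2.52e+02]
 [5.26e-01 1.38e-01 1.80e-01 2.85e+02 2.51e+02]]
(262, 262) [0.525 0.127 0.194]
(285, 262) [0.525 0.138 0.194]
(262, 255) [0.526 0.127 0.186]
(285, 255) [0.525 0.138 0.187]
(275, 225) [0.519 0.133 0.16 ]
(275, 240) [0.528 0.133 0.159]
```

Both cameras agree: the fingertips are at z 0.179 with the reported tool_pos at 0.158, so the reported z reads about 28 mm low (the x and y match). From here I'll judge height by the camera, taking tip z = tool_pos z + 0.020. For a grip with the tips at 0.138, tool_pos z needs to be about 0.118. I'll open, lower in stages and check.

```bash
python3 -m creep '[{"hand":0.05,"slide":[0,0,0],"turn":0},{"hand":0.05,"slide":[0,0,0],"turn":0},{"hand":0.05,"slide":[0,-0.0005,0.015],"turn":0},{"hand":0.05,"slide":[0,0,0.012],"turn":0},{"hand":0.05,"slide":[0,0,0],"turn":0}]' 35
cat >> h.py <<'E'
def tips(w):
    C=wcloud(w); st=get_state(); t=np.array(st['tool_pos'])
    m=np.isfinite(C[...,2])&(w['frame'].max(-1)<80)&(abs(C[...,0]-t[0])<.05)&(abs(C[...,1]-t[1])<.06)&(C[...,2]>t[2]-.04)
    z=np.sort(C[...,2][m]); P=C[m]; k=P[:,2]<z[8]+.006
    print('tip z',np.round(z[[0,5,20]],4),'tcp',np.round(t,4),'tip xy range',np.round(P[k].min(0),3),np.round(P[k].max(0),3))
    return C
E
python3 - <<'E'
from h import *
w=snapshot('wrist'); tips(w); save(w,'w4'); rel([.535,.132,.118],91)
E
```

```text
clock: 8.05
tool_pos: [0.5333, 0.1313, 0.1298]
eef_rot: [0.7, 0.715, -0.001, -0.001]
contact_force: [-0.4, -0.0, -0.4]
opening: 0.543
tip z [0.1504 0.1511 0.152 ] tcp [0.5337 0.1318 0.1305] tip xy range [0.521 0.096 0.15 ] [0.541 0.17  0.157]
tcp [0.5337 0.1318 0.1305] phi 91.21 tilt [-0.0015 -0.0005] q7 0.44 F [-0.2  0.1 -0.6] M [ 0.05 -0.13 -0.02] open 49.8 t 8.1
slide [0.0002 0.0013 0.0125] turn 0.21
```

View pics/w4.png

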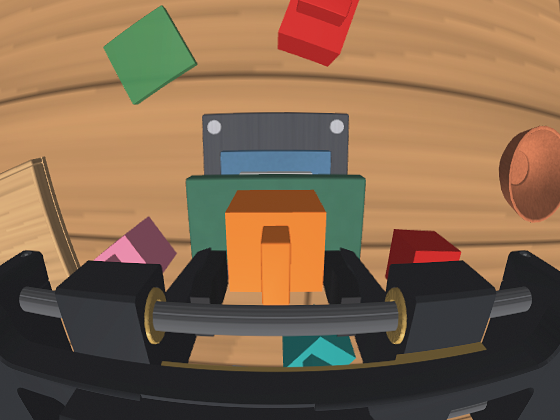

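The tips straddle the fin at z 0.150, which is below its top at 0.158. I'll go down 11 mm more and close.

```bash
python3 -m creep '[{"hand":0.05,"slide":[0,0.001,0.011],"turn":0},{"hand":0.0,"slide":[0,0,0],"turn":0},{"hand":0.0,"slide":[0,0,0],"turn":0},{"hand":0.0,"slide":[0,0,0],"turn":0},{"hand":0.0,"slide":[0,0,0],"turn":0}]' 35
python3 -m creep '[{"hand":0.0,"slide":[0,0,0],"turn":0},{"hand":0.0,"slide":[0,0,0],"turn":0}]'
```

```text
clock: 8.72
tool_pos: [0.5353, 0.132, 0.1205]
eef_rot: [0.7, 0.714, 0.0, 0.0]
contact_force: [0.0, 0.5, -0.2]
opening: 0.158
clock: 8.98
tool_pos: [0.5353, 0.1319, 0.1205]
eef_rot: [0.7, 0.714, 0.0, 0.0]
contact_force: [0.2, -1.1, 1.1]
opening: 0.158
```

The opening is 13.9 mm, so the 14 mm fin is gripped. I'll pull straight up.

```bash
python3 -m creep '[{"hand":0.0,"slide":[0,0,-0.003],"turn":0},{"hand":0.0,"slide":[0,0,-0.004],"turn":0},{"hand":0.0,"slide":[0,0,-0.006],"turn":0},{"hand":0.0,"slide":[0,0,-0.01],"turn":0}]' 35
python3 -m creep '[{"hand":0.0,"slide":[0,0,-0.015],"turn":0},{"hand":0.0,"slide":[0,0,-0.02],"turn":0},{"hand":0.0,"slide":[0,0,-0.02],"turn":0},{"hand":0.0,"slide":[0,0,0],"turn":0}]'
python3 - <<'E'
from h import *
s=snapshot('scene')
c=cv2.resize(cv2.cvtColor(s['frame'][60:250,200:400],cv2.COLOR_RGB2BGR),None,fx=3.1,fy=3.1,interpolation=cv2.INTER_CUBIC);cv2.imwrite('pics/s5.png',c)
rel([.59,-.182,.19])
E
```

```text
clock: 9.48
tool_pos: [0.5354, 0.1321, 0.1441]
eef_rot: [0.7, 0.715, 0.0, 0.0]
contact_force: [0.7, 0.5, -1.0]
opening: 0.156
clock: 9.98
tool_pos: [0.5364, 0.1327, 0.2005]
eef_rot: [0.7, 0.714, 0.002, 0.001]
contact_force: [-0.5, 0.1, -0.2]
opening: 0.157
tcp [0.5357 0.1321 0.1993] phi 91.18 tilt [0.0019 0.0003] q7 0.54 F [ 0.1 -0.2 -0.4] M [ 0.05 -0.13  0.04] open 13.4 t 10.025
slide [-0.3151  0.0478  0.0093] turn None
```

View pics/s5.png

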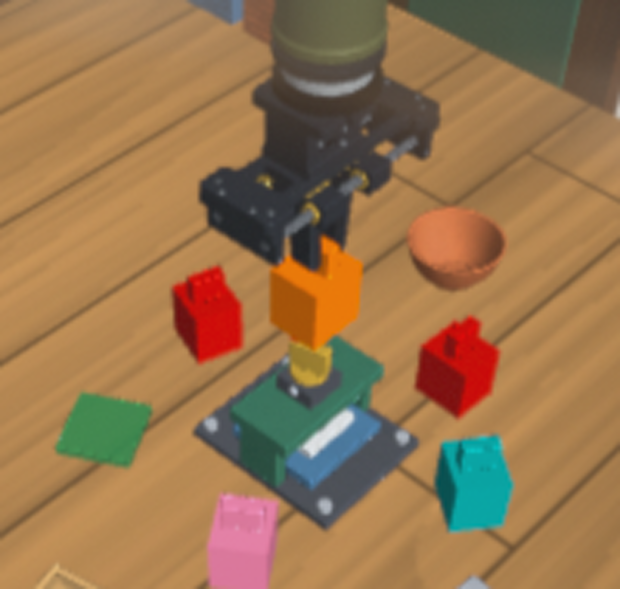

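The cap is off, hanging about 28 mm above the brass screw, which is now exposed (scene crop 310,362). Next, carry it to the tray.

```bash
python3 -m creep '[{"hand":0.0,"slide":[-0.05,0.008,0],"turn":0},{"hand":0.0,"slide":[-0.053,0.008,0],"turn":0},{"hand":0.0,"slide":[-0.053,0.008,0],"turn":0},{"hand":0.0,"slide":[-0.053,0.008,0],"turn":0},{"hand":0.0,"slide":[-0.053,0.008,0],"turn":0}]'
python3 -m creep '[{"hand":0.0,"slide":[-0.053,0.008,0],"turn":0},{"hand":0.0,"slide":[0,0,0],"turn":0}]'
python3 - <<'E'
from h import *
rel([.59,-.183,.054])
p=snapshot('top'); c=cv2.resize(cv2.cvtColor(p['frame'][150:290,200:440],cv2.COLOR_RGB2BGR),None,fx=3.3,fy=3.3,interpolation=cv2.INTER_CUBIC);cv2.imwrite('pics/t6.png',c)
w=snapshot('wrist'); save(w,'w6')
E
```

```text
clock: 10.65
tool_pos: [0.5803, -0.1312, 0.1974]
eef_rot: [0.7, 0.714, -0.001, -0.001]
contact_force: [0.3, -0.0, -0.7]
opening: 0.154
clock: 10.9
tool_pos: [0.5889, -0.1886, 0.1962]
eef_rot: [0.703, 0.711, -0.002, 0.0]
contact_force: [-0.8, 0.3, -0.6]
opening: 0.155
tcp [ 0.5889 -0.1886  0.1962] phi 90.62 tilt [-0.0028 -0.0028] q7 1.14 F [-0.8  0.3 -0.6] M [ 0.07 -0.11 -0.01] open 13.6 t 10.9
slide [0.006  0.0016 0.1422] turn None
```

View pics/w6.png

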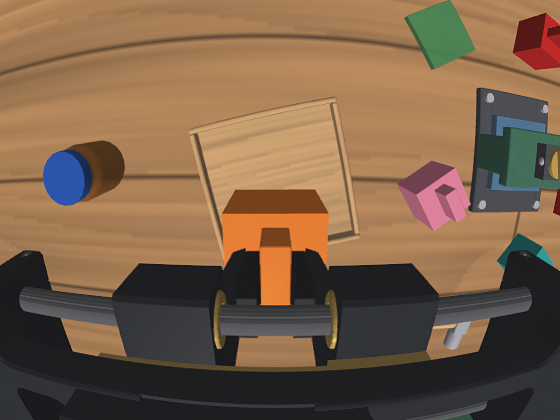

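View pics/t6.png

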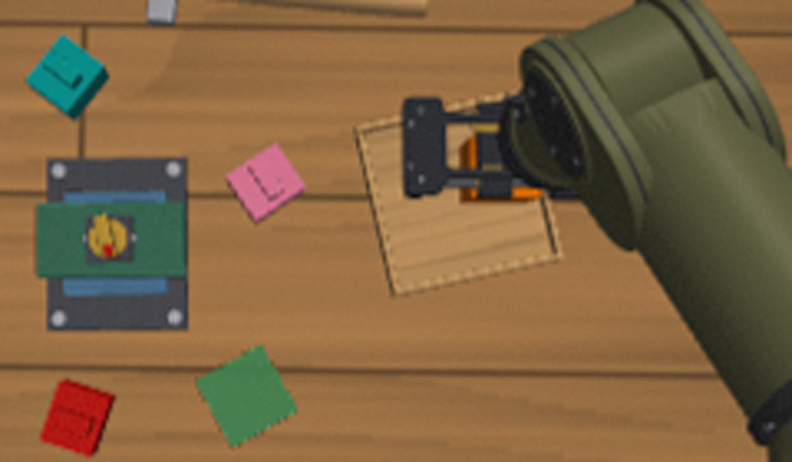

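The cap hangs over the tray. On the clamp, the screw's red mark points toward the robot (t6 107,252). I'll lower now.

```bash
python3 -m creep '[{"hand":0.0,"slide":[0.005,0,0.04],"turn":0},{"hand":0.0,"slide":[0,0,0.04],"turn":0},{"hand":0.0,"slide":[0,0,0.03],"turn":0},{"hand":0.0,"slide":[0,0,0.018],"turn":0},{"hand":0.0,"slide":[0,0,0],"turn":0}]'
python3 - <<'E'
from h import *
rel([.59,-.183,.054])
w=snapshot('wrist'); tips(w); save(w,'w7')
s=snapshot('scene'); c=cv2.resize(cv2.cvtColor(s['frame'][200:340,140:320],cv2.COLOR_RGB2BGR),None,fx=4,fy=4,interpolation=cv2.INTER_CUBIC);cv2.imwrite('pics/s7.png',c)
m=orange(s);v,u=np.nonzero(m);P=np.array([bydepth(s,(a,b)) for a,b in zip(u,v)]);P=P[abs(P[:,1]+.18)<.05];print(len(P),P.min(0),P.max(0))
E
```

```text
clock: 11.62
tool_pos: [0.5891, -0.1758, 0.0695]
eef_rot: [0.699, 0.715, -0.0, -0.001]
contact_force: [0.5, 0.9, -0.4]
opening: 0.152
tcp [ 0.5891 -0.1758  0.0695] phi 91.31 tilt [-0.002   0.0008] q7 1.0 F [ 0.5  0.9 -0.4] M [ 0.07 -0.11 -0.02] open 13.4 t 11.625
slide [-0.0073  0.0008  0.0155] turn None
tip z [0.0908 0.0911 0.0918] tcp [ 0.59   -0.176   0.0707] tip xy range [ 0.577 -0.193  0.091] [ 0.581 -0.155  0.097]
634 [ 0.56744956 -0.20658645  0.02404887] [ 0.62436255 -0.15123322  0.16252996]
```

View pics/s7.png

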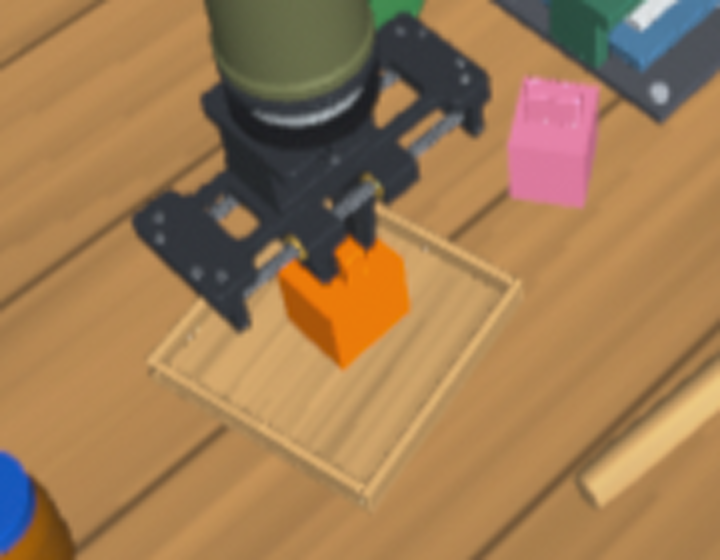

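```bash
python3 -m creep '[{"hand":0.0,"slide":[-0.006,0,0.008],"turn":0},{"hand":0.0,"slide":[0,0,0.006],"turn":0},{"hand":0.0,"slide":[0,0,0.002],"turn":0},{"hand":0.0,"slide":[0,0,0],"turn":0}]'
```

```text
clock: 12.22
tool_pos: [0.5898, -0.1828, 0.0542]
eef_rot: [0.7, 0.714, 0.0, -0.0]
contact_force: [0.2, -0.5, -0.5]
opening: 0.154
```

```bash
python3 -m creep '[{"hand":0.0,"slide":[0,0,0.001],"turn":0},{"hand":0.02,"slide":[0,0,0],"turn":0},{"hand":0.05,"slide":[0,0,0],"turn":0},{"hand":0.05,"slide":[0,0,0],"turn":0},{"hand":0.05,"slide":[0,0,0],"turn":0}]'
python3 -m creep '[{"hand":0.05,"slide":[0,0,-0.03],"turn":0},{"hand":0.05,"slide":[0,0,-0.05],"turn":0},{"hand":0.05,"slide":[0,0,-0.05],"turn":0},{"hand":0.05,"slide":[0,0,0],"turn":0}]'
python3 - <<'E'
from h import *
w=snapshot('wrist'); save(w,'w8')
s=snapshot('scene')
m=orange(s);v,u=np.nonzero(m);P=np.array([bydepth(s,(a,b)) for a,b in zip(u,v)]);P=P[abs(P[:,1]+.18)<.06];print(len(P),P.min(0),P.max(0))
rel([.535,.132,.2])
E
```

```text
clock: 12.85
tool_pos: [0.5899, -0.183, 0.0534]
eef_rot: [0.7, 0.714, 0.0, 0.0]
contact_force: [-0.1, -0.3, -0.5]
opening: 0.545
clock: 13.35
tool_pos: [0.5926, -0.1824, 0.1876]
eef_rot: [0.7, 0.714, 0.003, 0.003]
contact_force: [0.1, -0.6, -0.2]
opening: 0.563
794 [ 0.5322788  -0.21301708  0.00510495] [ 0.61457393 -0.15821634  0.09189623]
tcp [ 0.5896 -0.1833  0.1833] phi 91.19 tilt [-0.     -0.0009] q7 1.13 F [-1.  -0.1 -0.7] M [-0.02 -0.14  0.02] open 49.8 t 13.45
slide [ 0.3164 -0.048  -0.017 ] turn None
```

View pics/w8.png

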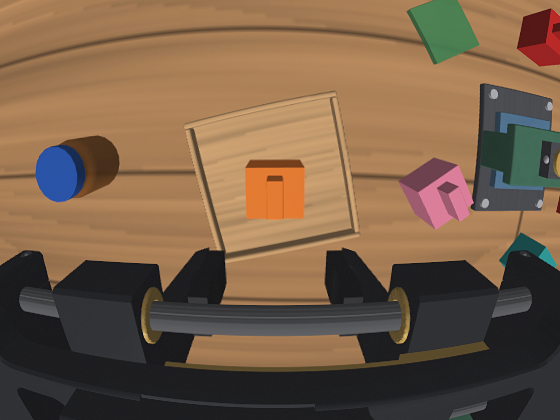

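The cap stands upright in the middle of the tray (w8 275,190). Back to the screw.

```bash
python3 -m creep '[{"hand":0.088,"slide":[0.052,-0.008,-0.01],"turn":0},{"hand":0.088,"slide":[0.053,-0.008,-0.01],"turn":0},{"hand":0.088,"slide":[0.053,-0.008,0],"turn":0},{"hand":0.088,"slide":[0.053,-0.008,0],"turn":0},{"hand":0.088,"slide":[0.053,-0.008,0],"turn":0}]'
python3 -m creep '[{"hand":0.088,"slide":[0.053,-0.008,0],"turn":0},{"hand":0.05,"slide":[0,0,0],"turn":0},{"hand":0.05,"slide":[0,0,0],"turn":0}]'
python3 - <<'E'
from h import *
rel([.535,.132,.2])
w=snapshot('wrist'); save(w,'w9'); print([(np.round(x['uv'],1),x['conf']) for x in pinpoint('thumb_grip',w)[:3]])
c=cv2.resize(cv2.cvtColor(w['frame'][120:300,190:370],cv2.COLOR_RGB2BGR),None,fx=3.3,fy=3.3,interpolation=cv2.INTER_CUBIC);cv2.imwrite('pics/w9c.png',c)
C=wcloud(w); hsv=cv2.cvtColor(w['frame'],cv2.COLOR_RGB2HSV)
m=np.isfinite(C[...,2])&(C[...,2]>.12)&(C[...,2]<.132)&(abs(C[...,0]-.535)<.03)&(abs(C[...,1]-.132)<.03)&(hsv[...,1]>100)
P=C[m]; print(len(P),np.median(P[:,2]),cv2.minAreaRect((P[:,:2]*1000).astype(np.float32)))
d=P[:,:2]-P[:,:2].mean(0); e,V=np.linalg.eigh(d.T@d); print('dir',np.degrees(np.arctan2(V[1,1],V[0,1]))%180)
r=m&((hsv[...,0]<8)|(hsv[...,0]>172)); print('red',r.sum(),C[r].mean(0) if r.sum() else '')
E
```

```text
clock: 14.08
tool_pos: [0.543, 0.0808, 0.2015]
eef_rot: [0.7, 0.714, -0.001, -0.001]
contact_force: [0.5, 0.1, -0.3]
opening: 0.998
clock: 14.45
tool_pos: [0.5347, 0.1316, 0.2018]
eef_rot: [0.7, 0.714, -0.002, -0.0]
contact_force: [0.3, -0.6, -0.1]
opening: 0.797
tcp [0.5347 0.1316 0.2018] phi 91.19 tilt [-0.0024 -0.0023] q7 0.55 F [ 0.3 -0.6 -0.1] M [ 0.01 -0.14  0.04] open 70.2 t 14.45
slide [0.0004 0.0003 0.0018] turn None
[(array([276.1, 210.8]), 0.81)]
682 0.12631023375843045 ((533.8529052734375, 133.4716033935547), (35.7845344543457, 12.049154281616211), 14.786842346191406)
dir 13.978638365001757
red 124 [0.52238361 0.13007347 0.12708382]
```

View pics/w9c.png

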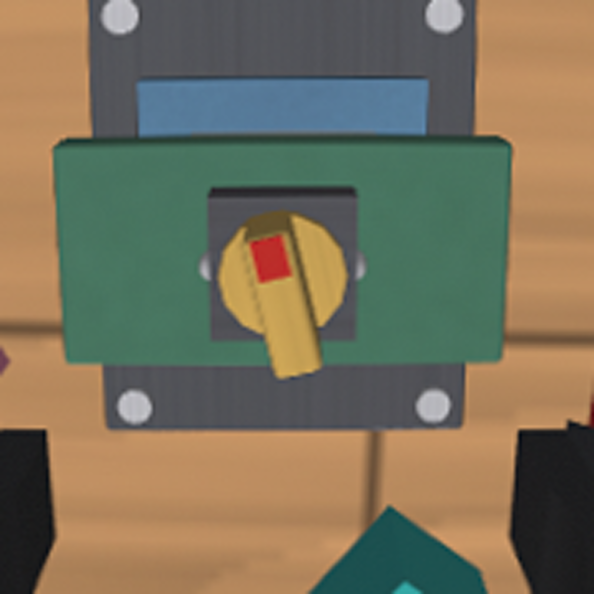

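The bar is at 14.6° with its red end toward the robot (-165.4°), so thumb is about 166.5° or 2.91 rad. That is inside the stated start range. Its centre is (0.534, 0.1334), top 0.126. Reaching the stop takes about 120° clockwise. I'll align the jaws to 104.6° and descend so the tips sit at about 0.103.

```bash
python3 -m creep '[{"hand":0.05,"slide":[0.0017,-0.0007,0.02],"turn":-6.7},{"hand":0.05,"slide":[0,0,0.03],"turn":-6.7},{"hand":0.05,"slide":[0,0,0.035],"turn":0},{"hand":0.05,"slide":[0,0,0.012],"turn":0},{"hand":0.05,"slide":[0,0,0],"turn":0}]'
python3 - <<'E'
from h import *
rel([.534,.1333,.083],104.6)
w=snapshot('wrist'); save(w,'w10'); tips(w)
E
```

```text
clock: 15.18
tool_pos: [0.5345, 0.1337, 0.1059]
eef_rot: [0.612, 0.791, -0.001, -0.0]
contact_force: [-0.4, 0.6, 0.6]
opening: 0.569
tcp [0.5345 0.1337 0.1059] phi 104.51 tilt [-0.0011 -0.0006] q7 0.61 F [-0.4  0.6  0.6] M [ 0.12 -0.18  0.03] open 50.1 t 15.175
slide [-0.0002 -0.0005  0.0229] turn -0.09
tip z [0.0668 0.0669 0.0673] tcp [0.535  0.1344 0.1068] tip xy range [0.499 0.075 0.067] [0.503 0.194 0.073]
```

View pics/w10.png

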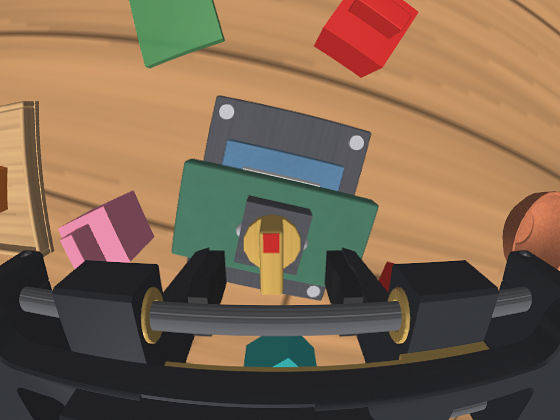

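The bar (column 271) is aligned with and centred between the fingertips (222 and 327). The "tip" reading this time was the shaded bridge side, not the fingers. I'll lower 22 mm and close.

```bash
python3 -m creep '[{"hand":0.05,"slide":[0,-0.0005,0.012],"turn":0},{"hand":0.05,"slide":[0,0,0.01],"turn":0},{"hand":0.0,"slide":[0,0,0],"turn":0},{"hand":0.0,"slide":[0,0,0],"turn":0},{"hand":0.0,"slide":[0,0,0],"turn":0}]' 25
python3 -m creep '[{"hand":0.0,"slide":[0,0,0],"turn":0},{"hand":0.0,"slide":[0,0,0],"turn":0}]'
python3 - <<'E'
from h import *
rel([.534,.1333,.083],104.6)
E
```

```text
clock: 15.85
tool_pos: [0.5342, 0.1347, 0.0846]
eef_rot: [0.611, 0.791, 0.0, 0.0]
contact_force: [-0.1, -0.6, 0.7]
opening: 0.248
clock: 16.1
tool_pos: [0.5349, 0.1317, 0.0845]
eef_rot: [0.612, 0.791, -0.002, 0.002]
contact_force: [1.2, -3.6, 3.2]
opening: 0.137
tcp [0.5349 0.1317 0.0845] phi 104.49 tilt [ 0.0013 -0.0048] q7 0.57 F [ 1.2 -3.6  3.2] M [-0.9  -0.41  0.06] open 12.1 t 16.1
slide [ 0.0018 -0.0005  0.0015] turn -0.11
```

The opening is 12.1 mm, so the bar is gripped. A side load of 3.6 N shows the command is about 2 mm off. I'll trim that, then start turning.

```bash
python3 -m creep '[{"hand":0.0,"slide":[-0.002,0,0],"turn":0},{"hand":0.0,"slide":[0,0,0],"turn":10},{"hand":0.0,"slide":[0,0,0],"turn":10},{"hand":0.0,"slide":[0,0,0],"turn":10},{"hand":0.0,"slide":[0,0,0],"turn":0}]' 25
python3 - <<'E'
from h import *
rel([.534,.1333,.083],-15.4)
w=snapshot('wrist'); save(w,'w11')
E
```

```text
clock: 16.73
tool_pos: [0.5349, 0.1314, 0.0845]
eef_rot: [0.795, 0.606, -0.0, 0.001]
contact_force: [1.3, -4.0, 4.0]
opening: 0.134
tcp [0.5349 0.1314 0.0845] phi 74.66 tilt [ 0.0008 -0.0023] q7 0.12 F [ 1.3 -4.   4. ] M [-0.85 -0.36 -0.01] open 11.8 t 16.725
slide [ 0.0016 -0.0014  0.0015] turn 90.06
```

View pics/w11.png

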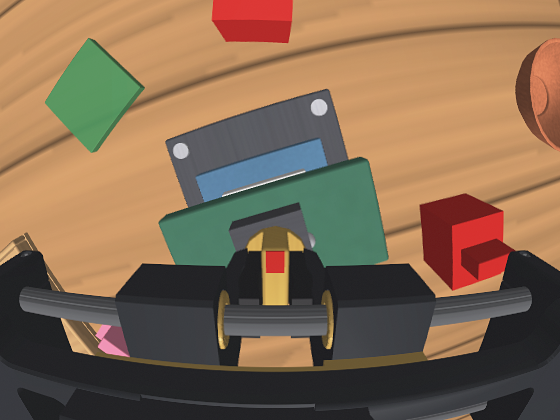

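The red mark stays between the jaws (276,262), so the screw follows the gripper. I'll carry on for about 90°.

```bash
python3 -m creep '[{"hand":0.0,"slide":[0,0,0],"turn":10},{"hand":0.0,"slide":[0,0,0],"turn":10},{"hand":0.0,"slide":[0,0,0],"turn":10},{"hand":0.0,"slide":[0,0,0],"turn":10},{"hand":0.0,"slide":[0,0,0],"turn":10}]'
python3 -m creep '[{"hand":0.0,"slide":[0,0,0],"turn":10},{"hand":0.0,"slide":[0,0,0],"turn":10},{"hand":0.0,"slide":[0,0,0],"turn":10},{"hand":0.0,"slide":[0,0,0],"turn":4},{"hand":0.0,"slide":[0,0,0],"turn":0}]'
python3 - <<'E'
from h import *
rel([.534,.1333,.083],-15.4)
E
```

```text
clock: 17.4
tool_pos: [0.5346, 0.1311, 0.0845]
eef_rot: [0.977, 0.211, -0.0, 0.001]
contact_force: [-0.0, -5.3, 5.2]
opening: 0.132
clock: 18.02
tool_pos: [0.5342, 0.1311, 0.0845]
eef_rot: [0.997, -0.081, -0.0, 0.001]
contact_force: [0.1, -5.4, 6.4]
opening: 0.134
tcp [0.5342 0.1311 0.0845] phi -9.3 tilt [-0.0007 -0.0025] q7 -1.02 F [ 0.1 -5.4  6.4] M [-1.15 -0.03 -0.12] open 11.8 t 18.025
slide [-0.0006 -0.0022  0.0015] turn 6.1
```

```bash
python3 -m creep '[{"hand":0.0,"slide":[0,0,0],"turn":3},{"hand":0.0,"slide":[0,0,0],"turn":0}]'; python3 -c "
from h import *
rel([.534,.131,.083],-15.4)"
python3 -m creep '[{"hand":0.0,"slide":[0,0,0],"turn":3},{"hand":0.0,"slide":[0,0,0],"turn":0}]'; python3 -c "
from h import *
rel([.534,.131,.083],-15.4)"
python3 -m creep '[{"hand":0.0,"slide":[0,0,0],"turn":3},{"hand":0.0,"slide":[0,0,0],"turn":0}]'; python3 -c "
from h import *
rel([.534,.131,.083],-15.4)"
```

```text
clock: 18.27
tool_pos: [0.5343, 0.131, 0.0845]
eef_rot: [0.994, -0.107, -0.0, 0.001]
contact_force: [-0.7, -5.9, 6.3]
opening: 0.134
tcp [0.5343 0.131  0.0845] phi -12.3 tilt [-0.0007 -0.0022] q7 -1.06 F [-0.7 -5.9  6.3] M [-1.12  0.02  0.01] open 11.8 t 18.275
slide [-0.0002  0.0001  0.0015] turn 3.1
clock: 18.52
tool_pos: [0.5342, 0.1311, 0.0845]
eef_rot: [0.991, -0.133, -0.0, 0.001]
contact_force: [0.1, -5.5, 7.7]
opening: 0.132
tcp [0.5342 0.1311 0.0845] phi -15.26 tilt [-0.0007 -0.0022] q7 -1.1 F [ 0.1 -5.5  7.7] M [-1.16  0.02  0.06] open 11.6 t 18.525
slide [-0.0002  0.0001  0.0015] turn 0.14
clock: 18.77
tool_pos: [0.5342, 0.1312, 0.0845]
eef_rot: [0.987, -0.158, -0.0, 0.001]
contact_force: [0.0, -5.8, 7.2]
opening: 0.136
tcp [0.5342 0.1312 0.0845] phi -18.16 tilt [-0.0006 -0.0023] q7 -1.13 F [ 0.  -5.8  7.2] M [-1.24 -0.01  0.54] open 12.0 t 18.775
slide [-0.0001  0.0002  0.0015] turn -2.76
```

The moment about z jumped from 0.06 to 0.54 N m near φ of about -16°, which matches the predicted stop at -15.4°. I'll press a bit more and hold.

```bash
python3 -m creep '[{"hand":0.0,"slide":[0,0,0],"turn":3},{"hand":0.0,"slide":[0,0,0],"turn":0},{"hand":0.0,"slide":[0,0,0],"turn":0},{"hand":0.0,"slide":[0,0,0],"turn":0}]'; python3 -c "
from h import *
rel([.534,.131,.083],-15.4)
w=snapshot('wrist'); save(w,'w12')"
```

```text
clock: 19.27
tool_pos: [0.5343, 0.1313, 0.0844]
eef_rot: [0.983, -0.183, -0.0, 0.001]
contact_force: [0.3, -5.8, 5.2]
opening: 0.145
tcp [0.5343 0.1313 0.0844] phi -21.12 tilt [-0.0004 -0.0019] q7 -1.17 F [ 0.3 -5.8  5.2] M [-1.17 -0.08  0.48] open 12.8 t 19.275
slide [-0.0002  0.0004  0.0014] turn -5.72
```

View pics/w12.png

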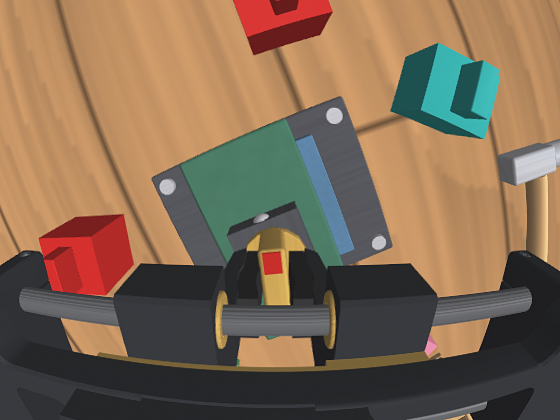

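It is seated: the bar has stopped and the jaws have twisted about 5° on it (opening 12.8 mm). Now I'll back off to φ of about 74.5°, a turn of about -95.5°.

```bash
python3 -m creep '[{"hand":0.0,"slide":[0,0,0],"turn":-10},{"hand":0.0,"slide":[0,0,0],"turn":-10},{"hand":0.0,"slide":[0,0,0],"turn":-10},{"hand":0.0,"slide":[0,0,0],"turn":-10},{"hand":0.0,"slide":[0,0,0],"turn":-10}]'
python3 -m creep '[{"hand":0.0,"slide":[0,0,0],"turn":-10},{"hand":0.0,"slide":[0,0,0],"turn":-10},{"hand":0.0,"slide":[0,0,0],"turn":-10},{"hand":0.0,"slide":[0,0,0],"turn":-10},{"hand":0.0,"slide":[0,0,0],"turn":-5.5}]'
python3 -m creep '[{"hand":0.0,"slide":[0,0,0],"turn":0},{"hand":0.0,"slide":[0,0,0],"turn":0},{"hand":0.0,"slide":[0,0,0],"turn":0}]' 25
python3 - <<'E'
from h import *
rel([.534,.1313,.083],74.5)
w=snapshot('wrist'); save(w,'w13')
C=wcloud(w); hsv=cv2.cvtColor(w['frame'],cv2.COLOR_RGB2HSV)
m=np.isfinite(C[...,2])&(C[...,2]>.12)&(C[...,2]<.132)&(abs(C[...,0]-.534)<.03)&(abs(C[...,1]-.132)<.03)&(hsv[...,1]>100)
P=C[m]; print(len(P),cv2.minAreaRect((P[:,:2]*1000).astype(np.float32)))
r=m&((hsv[...,0]<8)|(hsv[...,0]>172)); c=C[r].mean(0); d=c[:2]-[.534,.1325]; a=np.degrees(np.arctan2(d[1],d[0])); print('red',r.sum(),c,'ang',a,'thumb',np.radians((1-a)%360))
s=snapshot('scene'); save(s,'s13'); p=snapshot('top'); save(p,'t13')
m=orange(s);v,u=np.nonzero(m);P=np.array([bydepth(s,(a,b)) for a,b in zip(u,v)]);P=P[(abs(P[:,1]+.18)<.06)];print(len(P),P.min(0),P.max(0))
E
```

```text
clock: 19.95
tool_pos: [0.5344, 0.1315, 0.0844]
eef_rot: [0.968, 0.251, -0.0, 0.001]
contact_force: [-0.9, -4.7, 4.6]
opening: 0.135
clock: 20.58
tool_pos: [0.5345, 0.1316, 0.0845]
eef_rot: [0.796, 0.605, -0.0, 0.0]
contact_force: [-0.7, -4.0, 4.9]
opening: 0.135
clock: 20.95
tool_pos: [0.5344, 0.1316, 0.0845]
eef_rot: [0.797, 0.604, -0.001, 0.001]
contact_force: [0.4, -4.3, 4.9]
opening: 0.135
tcp [0.5344 0.1316 0.0845] phi 74.26 tilt [-0.0002 -0.0014] q7 0.11 F [ 0.4 -4.3  4.9] M [-0.96 -0.19  0.04] open 11.9 t 20.95
slide [-0.0004 -0.0003  0.0015] turn -0.24
1634 ((529.9796752929688, 134.5065155029297), (12.187889099121094, 28.650787353515625), 74.85459899902344)
red 398 [0.52227795 0.13637158 0.1270009 ] ang 161.72256034133449 thumb 3.4780474469880382
793 [ 0.52394771 -0.21331798  0.00462398] [ 0.61455673 -0.15765623  0.09167476]
```

View pics/w13.png

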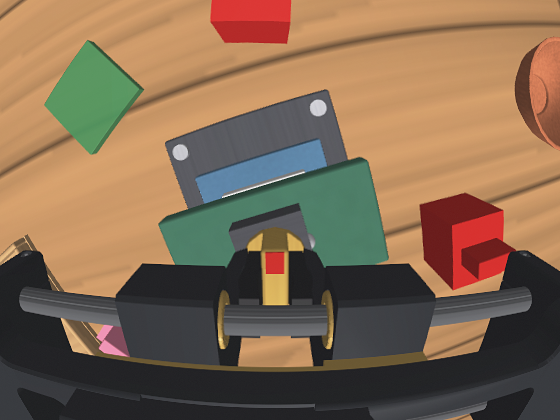

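View pics/s13.png

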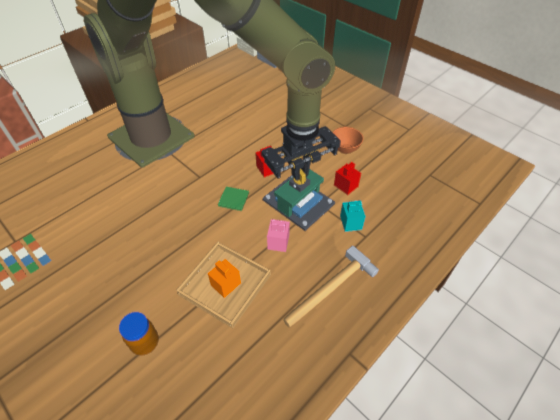

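The bar stands at about 164.8°, so thumb is about 3.42 rad against a target of 3.43. The jaws hold it at 11.9 mm, the cap stands in the tray, and the bystanders look unmoved against the first picture. Handing in.

```bash
python3 -c "
from plant import *
print(get_state()['clock']); print(finish_job())"
```

```text
21.1
the job is handed in; nothing more can be done
None
```

I handed the job in at 21.1 s of the 72 s allowed; the system gives no verdict. The orange cap is in the tray. The thumbscrew was seated, backed off a quarter turn, and is still held in the gripper.

**What I did**
- **Cap:** I pulled it straight up off the clamp and set it upright near the middle of the tray.
- **Thumbscrew:** I gripped the bar and turned it about 120° clockwise. The moment about z then jumped from 0.06 to 0.54 N m, within about 1° of where the stop was predicted. I pressed a few degrees further, so the jaws twisted about 5° on the bar, then backed off to 90° from the stop.

**Last checks**
- **Screw angle:** the wrist camera gave 3.42 rad from the bar edges and 3.48 rad from the red mark. Both are inside the 3.08–3.78 window.
- **Grip:** the jaws hold at 11.9 mm on the 12 mm bar, with the grip set to 25 N.
- **Cap:** the depth picture shows it resting on the tray floor.
- **Bystanders:** I compared the hammer, bowl, jar and loose tile with the first scene picture only by eye. They looked unmoved.

**What failed or disagreed**
- **Missed first grasp:** it closed above the cap's fin, because the reported TCP height reads about 28 mm lower than both cameras show for the fingers. After that I took heights from the cameras.
- **Unreadable fingertip height:** that check before the screw grasp picked up the bridge instead of the fingers. I relied on the picture and the height offset there.
- **Sideways and upward load:** about 4–5 N each way remained on the gripper at the end, because the tool is held slightly off the screw's axis.

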